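Index the dividing table four clicks and lock it

ROBOT

A 6-joint arm with a two-finger parallel gripper is mounted at the origin on the work surface; the furniture and walls round the work are solid. World frame = base frame: x ahead of the robot, y to its left, z up, the work surface at z = 0. Lengths are in m, angles in rad, forces in N, time in s.
With the tool pointing down it reaches from about 0.375 to 0.9 m from the base axis. Payload 3.1 kg.
Tool frame: the origin (TCP) lies where the fingers leave the gripper's body, on its centre line; the fingertips stand 70 mm ahead of it and the grasp point (between the pads) lies 51 mm ahead of it; z points along the fingers, y is the line along which they close (so a half turn about z gives the same grasp; the last joint's range is limited). The gripper opens to 87 mm and grips with 3 to 60 N. Pads are 19 mm wide; open, the fingers measure 117 mm over their backs; the gripper's body (75 mm by 190 mm) begins 51 mm behind the grasp point.
Start: joints at [0.968, 0.527, 1.433, -0, 1.181, -0.178], TCP at [0.258, 0.569, 0.292] pointing down, gripper open.
Joint ranges: [-3.08, 3.08], [-0.75, 2.2], [0.22, 2.44], [-1.43, 4.57], [0, 2.65], [-2.85, 2.85]. Speed limits (rad/s): [2.79, 2.79, 3.14, 3.14, 3.14, 3.14].

INTERFACE

Orientations are given as a unit quaternion [x, y, z, w].
In Python, from rig import robot gives the robot as it stands.
- The arm moves only by the tool send_rows, never from a script. Its argument "deltas" is text: rows parted by semicolons, each of 7 numbers parted by spaces: the shift along the tool's x, y, z in mm, then the turn, a rotation vector about the tool's x, y, z in degrees, then the opening, from 0 (shut) to 1 (fully open). A call has 1 to 10 rows; each row shifts and turns the commanded pose from where the row before left it, along the tool's axes as they then stand; what a row does not reach is not made up. A row lasts 1/8 s, in which the tool goes at most 62.5 mm and 10.7 degrees, less where a joint would pass 70% of its speed; a pose out of reach is approached as far as the arm can. A call is refused whole if a number of a shift passes 62.5 or a number of a turn 10.7, either way. A call with a gripper value outside its range is refused whole. The fingers move at their own pace and stop on an object; "newtons" is the grip in N (left out, the last holds). Time passes only in rows, so rows that do not move let the fingers close. It gives the time, the measured TCP pose, the force, the opening and the grip force at its end, in the units of the state.
- robot.get_obs(): the state, without advancing time (a new reading comes with each control period).
- robot.camera(name): name is "scene" or "top" or "wrist"; returns a dict with "image" (480x640x3 uint8, red, green, blue), "depth" (480x640 float32, m along the optical axis (not along the pixel's ray), 0 where there is no reading), "fovy" (degrees; the focal length in pixels is half the picture's height over the tangent of half this angle, whatever the lens; pixels are square), "cx", "cy" (the principal point, pixels), "k1" (the pictures are not rectified: a ray, as slopes to the right and down, at radius r is drawn at 1 + k1 r^2 times it, then the intrinsics apply), "rvec" (rotation vector, rad) and "tvec" (3), from world to camera coordinates, as OpenCV has them. Camera axes: x right, y down, z forward; pixel columns grow to the right and rows downward; lengths in m; the calibration is good to about 2 mm. A picture is of the moment at which its call begins.
- robot.hand_in(): hands the job in; it is judged then, once.
Trained networks look in the newest picture that a camera, given by its name, has taken for a name from the list of things; names that differ only in an ending like _2 or _b are one class to them, and where a whole thing is asked for, a point or a joint stands for the part that bears it (a point fixed in the world has none). Each returns a list of dicts, best first, with "p" (0 to 1); they miss things now and then, are a little off and sometimes report something else, mostly with a low value. They report only what shows in the picture. A call takes as long as a camera call. They do not tell look-alikes from the thing itself.
- robot.find_in(camera, thing): "box" ([left, top, right, bottom] in pixels, round what is visible of it).
- robot.cut_out(camera, thing): "region" (480x640 bool, what is visible of it) and "box" ([left, top, right, bottom] in pixels, round what is visible of it).
The state is a dict: "time": time; "q": joint angles; "joint_velocities": joint speeds; "joint_torque": joint torques, N m; "position": TCP position; "tool_rot": TCP orientation; "ft_force": force on the tool from outside, world axes, zero at the start; "moment": the same for the moment, N m; "grip_width": finger opening in m; "grip_force": force on a finger pad.
Only numpy, scipy, OpenCV 4.12 (cv2) and the standard library are available. Lean on these libraries where they do the work, as an engineer would, in place of code of your own. Each camera call takes 0.05 s, during which the arm holds its last target. There are 200 camera calls.

TASK

Index the small round dividing table for the next hole: with a fingertip in one of the two notches of its round plate, push the plate clockwise (seen from above) exactly four clicks from where it stands, so that it rests in the fourth click stop. Then push the sliding lock bolt at its side fully home towards the plate, not before the plate is set. Only push: do not lift or shift the table, and leave the small things around it where they stand.

Things in the scene. Friction and masses are not known exactly. Their poses are not given: they have to be found in the camera images.
- index_table: dividing table standing loose on the bench, about 3.5 kg. Origin: centre of its underside, on the plate's vertical axis; z up. Round grey base, radius 82 mm, 36 mm high, with a 64 mm wide, 34 mm high tongue on the table's own -y side, out to 154 mm from the axis, that carries the lock bolt. Its yaw varies by up to 0.6 rad.
- index_plate (a joint): turn (rad) of the aluminium plate; 0 at the start, growing CLOCKWISE seen from above. A click stop every 20 degrees (0.349 rad); four clicks are 1.396 rad. It springs to the nearest stop: a push must overcome about 0.17 N m (3 N at 55 mm radius) over the first half of each click, then the plate snaps ahead by itself into the next stop.
- plate_top (a point): centre of the plate's raised top face, 68 mm above the bench, on the axis. The plate is a 140 mm disc: a full thin flange (37 to 45 mm above the bench) with two opposite lobes on it (45 to 68 mm, out to 70 mm radius, each 100 degrees wide), joined by a hub of 36 mm radius. On the hub lies a brass disc (radius 31 mm, up to 73 mm) with a screw (up to 77 mm).
- notch_a (a point): middle of one of the two notches between the lobes, on the flange's top (45 mm above the bench), 55 mm from the axis; turns with the plate. At the start on the table's own +x side. A notch is 80 degrees wide, open above and outwards, 23 mm deep; its flanks are upright radial faces 40 degrees either side of this middle, from 36 to 70 mm radius.
- notch_b (a point): the same in the opposite notch; at the start on the table's own -x side.
- lock_bolt (a joint): travel (m) of the steel lock bolt, 0 at the start (drawn back), 0.018 when fully home against its stop. It slides level along the table's own +y, towards the plate's axis, with about 1.5 N of friction, and stays where it is left.
- bolt_push (a point): centre of the outer face of the bolt's upright dark thumb plate (38 mm wide, 10 mm thick, from 38 to 78 mm above the bench); 60 mm above the bench and at the start 146 mm from the axis on the table's own -y side. Push this face along the table's own +y. The tongue below it is 34 mm high and ends 8 mm further out.
- insulator_a: large bobbin-shaped porcelain insulator, 42 mm wide, 46 mm high, standing beside the table; a bystander, origin at its underside; leave it
- fuse_a: porcelain bottle fuse, 23 mm wide, 50 mm high, standing beside the table; a bystander, origin at its underside; leave it
- fuse_cap: porcelain fuse screw-cap, 40 mm wide, 30 mm high, beside the table; a bystander, origin at its underside; leave it
- insulator_b: small bobbin-shaped porcelain insulator, 34 mm wide, 38 mm high, standing beside the table; a bystander, origin at its underside; leave it
- fuse_carton: small carton, 58 x 95 x 48 mm, to the right; a bystander, origin at its underside; leave it
- pliers: combination pliers lying flat, 62 x 175 x 13 mm, to the right; a bystander, origin at its underside; leave it
- tape_roll: roll of black tape lying flat, 58 x 56 x 19 mm, to the right; a bystander, origin at its underside; leave it
Things that resemble listed ones, but are neither listed nor needed, are in the scene too. There is more than one size of the index_table; the one meant has the size given above.

How it is judged:
By the outcome, as a careful person would: the job done as asked, in the order asked, and still so for the second after the job is handed in, with the robot touching nothing.
It also fails if it takes over 58 s, if anything falls off the work surface, if the arm or the gripper's body presses on something with over 40 N, if the wrist force passes 120 N, or if a joint passes its speed limit or range.

## Working session

There is one attempt and no reset: what is moved stays moved. The work goes in short steps, Python scripts to look and compute and a tool call to move; the robot and the scene stay as the last step left them, time stands still between calls to the robot, and variables do not carry over. Pictures are saved under pics/ and viewed, at most 10 in all, crops included, and the job is handed in when it is done.

Besides the shell and the picture viewer there is one more tool, called by a JSON object that holds its "method" and its "body", one argument or row to a line. send_rows: Moves the arm, as the interface text tells. Its arguments: {"type":"object","properties":{"deltas":{"type":"string"},"newtons":{"type":"number"}},"required":["deltas"]}

```bash
mkdir -p pics
cat > h.py <<'E'
import numpy as np, cv2
from rig import robot
from scipy.spatial.transform import Rotation as R
def cam(n):
    c=robot.camera(n); f=240/np.tan(np.radians(c['fovy'])/2)
    c['K']=np.array([[f,0,c['cx']],[0,f,c['cy']],[0,0,1]]); c['D']=np.array([c['k1'],0,0,0.])
    c['Rm']=cv2.Rodrigues(np.array(c['rvec'],float))[0]; c['t']=np.array(c['tvec'],float); return c
def cloud(c):
    v,u=np.mgrid[0:480,0:640]
    s=cv2.undistortPoints(np.stack([u,v],-1).reshape(-1,1,2).astype(float),c['K'],c['D']).reshape(480,640,2)
    d=c['depth'][...,None]; P=np.concatenate([s*d,d],-1)
    W=(P-c['t'])@c['Rm']; W[c['depth']<=0]=np.nan; return W
def proj(c,p):
    return cv2.projectPoints(np.asarray(p,float).reshape(-1,1,3),np.array(c['rvec'],float),c['t'],c['K'],c['D'])[0].reshape(-1,2)
E
python3 - <<'E'
from h import *
for n in ('top','scene'):
    c=cam(n); W=cloud(c); cv2.imwrite(f'pics/{n}1.png',c['image'][...,::-1])
    np.savez(f'{n}1.npz',W=W,img=c['image'])
    print(n,c['fovy'],(-c['Rm'].T@c['t']).round(3))
    for t in ('index_table','index_plate','lock_bolt','bolt_push','notch_a','insulator_a','fuse_a','fuse_cap','fuse_carton','pliers','tape_roll'):
        for r in robot.cut_out(n,t)[:4]:
            P=W[r['region']]; print(t,round(r['p'],2),np.round(r['box']),np.nanmedian(P,0).round(3),np.nanpercentile(P[:,2],98).round(3))
o=robot.get_obs(); print(o['position'],o['tool_rot'],o['time'])
E
```

```text
top 47.37801470664008 [ 0.312 -0.182  1.379]
index_table 0.72 [436. 201. 511. 248.] [ 0.536 -0.532  0.037] 0.057
index_table 0.59 [230. 190. 323. 256.] [ 0.534 -0.037  0.05 ] 0.078
index_plate 0.65 [235. 193. 287. 251.] [ 0.523 -0.018  0.068] 0.077
index_plate 0.57 [447. 204. 487. 242.] [ 0.536 -0.527  0.049] 0.057
lock_bolt 0.71 [292. 191. 315. 215.] [ 0.579 -0.125  0.05 ] 0.082
lock_bolt 0.65 [492. 215. 511. 227.] [ 0.546 -0.621  0.037] 0.06
bolt_push 0.72 [490. 211. 510. 224.] [ 0.546 -0.622  0.038] 0.06
bolt_push 0.59 [293. 189. 316. 213.] [ 0.579 -0.125  0.05 ] 0.082
notch_a 0.69 [442. 202. 487. 242.] [ 0.536 -0.527  0.049] 0.057
notch_a 0.68 [230. 194. 288. 253.] [ 0.523 -0.018  0.067] 0.077
insulator_a 0.71 [268. 164. 289. 184.] [ 0.65  -0.056  0.044] 0.052
insulator_a 0.68 [221. 188. 230. 205.] [0.603 0.08  0.034] 0.043
fuse_a 0.64 [310. 242. 318. 250.] [ 0.477 -0.146  0.047] 0.054
fuse_cap 0.62 [224. 261. 238. 281.] [0.411 0.055 0.026] 0.035
fuse_carton 0.77 [371. 179. 417. 216.] [ 0.593 -0.344  0.048] 0.054
pliers 0.67 [348. 280. 404. 329.] [ 0.345 -0.301  0.011] 0.017
tape
[... 559 characters left out ...]
  0.036] 0.059
bolt_push 0.54 [400. 127. 414. 146.] [ 0.546 -0.623  0.037] 0.058
notch_a 0.78 [217. 265. 292. 339.] [ 0.518 -0.014  0.067] 0.076
notch_a 0.56 [370. 143. 412. 177.] [ 0.532 -0.522  0.049] 0.056
insulator_a 0.85 [213. 253. 232. 276.] [ 0.648 -0.05   0.038] 0.049
insulator_a 0.71 [179. 310. 198. 332.] [0.602 0.084 0.033] 0.041
fuse_a 0.54 [308. 271. 315. 289.] [ 0.475 -0.141  0.039] 0.05
fuse_carton 0.74 [312. 170. 340. 218.] [ 0.588 -0.332  0.047] 0.052
pliers 0.74 [365. 248. 449. 282.] [ 0.346 -0.297  0.01 ] 0.015
tape_roll 0.7 [353. 203. 376. 228.] [ 0.499 -0.362  0.017] 0.021
[0.25757993 0.56944534 0.29223937] [2.10824944e-01 9.77523832e-01 1.76135914e-05 2.43977727e-07] 1.2
```

```bash
cat > fit.py <<'E'
from h import *
from scipy.optimize import differential_evolution
def height(x,y,turn=0,trav=0):   # table frame
    r=np.hypot(x,y); a=np.arctan2(y,x)+turn
    h=np.zeros_like(x); h[(abs(x)<.032)&(y<0)&(y>-.154)]=.034; h[r<.082]=.036; h[r<.070]=.045
    d=np.abs((np.degrees(a)+90)%180-90); h[(r<.070)&(d>40)]=.068; h[r<.036]=.068; h[r<.031]=.073
    h[(abs(x)<.019)&(y<-.136+trav)&(y>-.146+trav)]=.078; return h
def fit(W,turn=None,x0=(.522,-.015,.48)):
    P=W.reshape(-1,3); P=P[np.isfinite(P).all(1)]; P=P[np.hypot(P[:,0]-x0[0],P[:,1]-x0[1])<.16]
    P=P[P[:,2]<.1]
    def f(v):
        c,s=np.cos(v[2]),np.sin(v[2]); d=P[:,:2]-v[:2]
        x=c*d[:,0]+s*d[:,1]; y=-s*d[:,0]+c*d[:,1]; k=(np.hypot(x,y)<.085)|((abs(x)<.032)&(y<0)&(y>-.16))
        e=np.abs(P[:,2]-v[3]-height(x,y)); e=np.minimum(e,.02)
        return np.where(k,e,np.where(P[:,2]>.02,.012,0)).mean()
    r=differential_evolution(f,[(x0[0]-.03,x0[0]+.03),(x0[1]-.03,x0[1]+.03),(-.7,.7),(-.004,.006)],seed=1,tol=1e-6,maxiter=150)
    return r.x,r.fun
E
python3 - <<'E'
from fit import *
for n in ('top','scene'):
    D=np.load(n+'1.npz'); v,e=fit(D['W']); print(n,v.round(4),e)
i=cv2.imread('pics/top1.png'); a=cv2.resize(i[150:300,200:350],(400,400),interpolation=3)
b=cv2.resize(i[150:300,400:550],(400,400),interpolation=3); cv2.imwrite('pics/crop1.png',np.hstack([a,b]))
E
```

```text
top [ 0.5279 -0.016   0.4637  0.0008] 0.0019680227763932733
scene [ 5.290e-01 -1.920e-02  4.645e-01  4.000e-04] 0.0025711395611848413
```

View pics/top1.png

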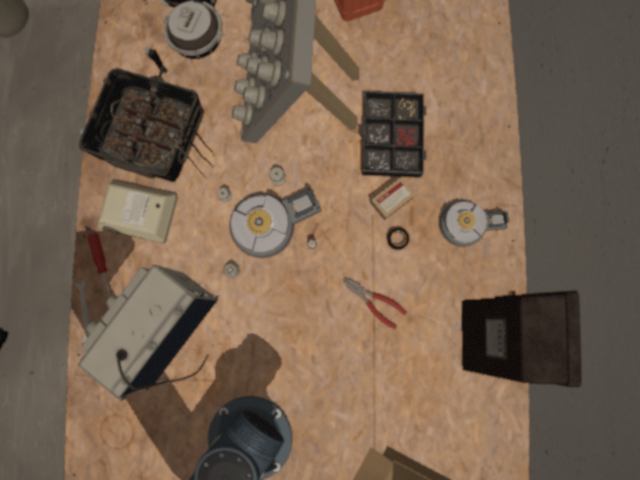

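View pics/crop1.png

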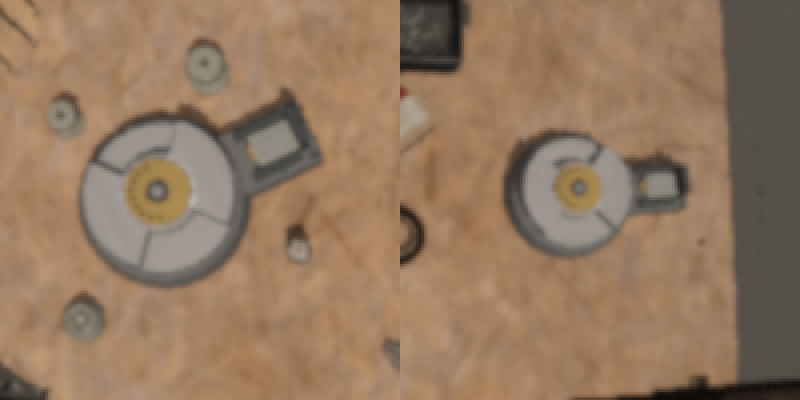

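The two candidates are the near table at pixel (262,223), top at 77 mm, and the far one at (467,222), top only about 57 mm and a smaller disc. The near one fits the given size, and the crop confirms it: notch a faces up-left, the tongue with the bolt right-up.

Run:
```python
from h import *
D=np.load('top1.npz')['W'].reshape(-1,3); D=D[np.isfinite(D).all(1)]
for x in np.arange(.1,.9,.1):
    print(round(x,1),[ (lambda q: round(float(q.max()),2) if len(q) else -1)(D[(abs(D[:,0]-x)<.05)&(abs(D[:,1]-y)<.05),2]) for y in np.arange(.6,-.4,-.1)])
c=cam('wrist'); o=robot.get_obs(); Rt=R.from_quat(o['tool_rot']).as_matrix()
print('cam in tool',(Rt.T@(-c['Rm'].T@c['t']-o['position'])).round(3),'view',(Rt.T@c['Rm'].T[:,2]).round(3),c['fovy'],o['ft_force'])
# target
ax=np.array([.5285,-.0175]); b=.464-np.radians(40); u=np.array([np.cos(b),np.sin(b)]);n=np.array([-u[1],u[0]])
T=np.r_[ax+.054*u+.024*n,.23]; print(T); print('tool delta mm',(Rt.T@(T-o['position'])*1000).round(1))
az=np.degrees(np.arctan2(Rt[1,0],Rt[0,0])); print('az',az,'want',np.degrees(b)+180)
```

```text
0.1 [-1, 0.01, 0.01, 0.26, 0.26, 0.12, 0.35, 0.33, 0.01, 0.01]
0.2 [-1, 0.33, 0.01, 0.26, 0.29, 0.02, 0.01, 0.01, 0.01, 0.01]
0.3 [-1, 0.34, 0.18, 0.26, 0.26, 0.26, 0.01, 0.01, 0.01, 0.02]
0.4 [-1, 0.01, 0.03, 0.23, 0.26, 0.26, 0.04, 0.01, 0.02, 0.02]
0.5 [-1, 0.01, 0.07, 0.07, 0.07, 0.07, 0.08, 0.08, 0.05, 0.05]
0.6 [-1, 0.01, 0.07, 0.12, 0.12, 0.04, 0.08, 0.08, 0.08, 0.06]
0.7 [-1, 0.01, 0.12, 0.12, 0.12, 0.04, 0.27, 0.41, 0.01, 0.06]
0.8 [-1, 0.07, 0.12, 0.12, 0.12, 0.12, 0.36, 0.41, 0.4, 0.06]
cam in tool [ 0.073 -0.    -0.093] view [-0.27  -0.001  0.963] 71.6146890589056 [ 0.02657123  0.19822746 -0.24333684]
[ 0.58659464 -0.00668273  0.23      ]
tool delta mm [-537.3 -389.3   62.2]
az 155.65989535787915 want 166.5852416940702
```

Run:
```python
from h import *
for n in ('top','scene'):
    D=np.load(n+'1.npz')['W'].reshape(-1,3); D=D[np.isfinite(D).all(1)]
    D=D[(D[:,2]>.1)&(D[:,2]<.6)&(D[:,0]>.2)&(D[:,0]<1)&(abs(D[:,1])<.4)]
    for nm,p in (('a0',(.587,-.007)),('a1',(.54,-.07)),('b0',(.47,-.03)),('b1',(.52,.04)),('bolt',(.60,-.157))):
        d=np.hypot(D[:,0]-p[0],D[:,1]-p[1]); k=np.argsort(d)[:5]; print(n,nm,d[k[0]].round(3),D[k[0]].round(3))
    for y in np.arange(.1,-.35,-.05):
        q=D[(abs(D[:,1]-y)<.025)&(D[:,0]>.5)]; print(round(y,2), q[q[:,0].argmin()].round(3) if len(q) else None)
```

```text
top a0 0.156 [ 0.743 -0.001  0.129]
top a1 0.2 [ 0.74  -0.062  0.213]
top b0 0.165 [0.35  0.083 0.216]
top b1 0.172 [0.382 0.144 0.165]
top bolt 0.14 [ 0.74  -0.146  0.392]
0.1 None
0.05 [0.771 0.033 0.123]
0.0 [ 0.743 -0.001  0.129]
-0.05 [ 0.74  -0.062  0.213]
-0.1 [ 0.738 -0.118  0.346]
-0.15 [ 0.739 -0.138  0.379]
-0.2 [ 0.783 -0.19   0.139]
-0.25 [ 0.925 -0.227  0.104]
-0.3 None
scene a0 0.157 [ 0.742 -0.03   0.167]
scene a1 0.2 [ 0.739 -0.082  0.252]
scene b0 0.176 [0.343 0.092 0.251]
scene b1 0.173 [0.38  0.142 0.251]
scene bolt 0.14 [ 0.74  -0.142  0.381]
0.1 None
0.05 [0.772 0.029 0.111]
0.0 [ 0.743 -0.023  0.118]
-0.05 [ 0.74  -0.072  0.238]
-0.1 [ 0.739 -0.117  0.326]
-0.15 [ 0.739 -0.127  0.358]
-0.2 [ 0.783 -0.183  0.168]
-0.25 None
-0.3 None
```

{"method": "send_rows", "body": {
  "deltas": "0 0 -55 0 0 0 0; 0 0 -55 0 0 0 0; -41 -30 0 0 0 0 0; -41 -30 0 0 0 0 0; -41 -30 0 0 0 0 0; -41 -30 0 0 0 0 0; -41 -30 0 0 0 0 0; -41 -30 0 0 0 0 0; -41 -30 0 0 0 0 0; -41 -30 0 0 0 0 0",
  "newtons": 20
}}

```text
time: 2.5
position: [0.4581, 0.2141, 0.4025]
tool_rot: [0.211, 0.978, 0.0, 0.0]
ft_force: [0.4, 0.3, -0.1]
grip_width: 0.0017
grip_force: 0.0
```

{"method": "send_rows", "body": {
  "deltas": "-41 -30 0 0 0 0 0; -41 -30 0 0 0 0 0; -41 -30 0 0 0 0 0; -41 -30 0 0 0 0 0; -41 -30 0 0 0 0 0; 0 0 40 0 0 -5.4 0; 0 0 40 0 0 -5.4 0; 0 0 40 0 0 0 0; 0 0 0 0 0 0 0; 0 0 0 0 0 0 0"
}}

```text
time: 3.75
position: [0.5834, -0.0057, 0.2837]
tool_rot: [0.118, 0.993, -0.0, 0.001]
ft_force: [0.1, 0.6, 0.6]
grip_width: 0.0005
grip_force: 0.0
```

```bash
cat > look.py <<'E'
from fit import *
import sys
o=robot.get_obs(); print(o['time'],o['position'].round(4) if hasattr(o['position'],'round') else o['position'],np.round(o['tool_rot'],4),np.round(o['ft_force'],2),o['grip_width'])
c=cam('wrist'); W=cloud(c); cv2.imwrite(f'pics/{sys.argv[1]}.png',c['image'][...,::-1]); np.savez('w.npz',W=W)
c2=cam('top'); W2=cloud(c2); np.savez('t.npz',W=W2)
E
python3 look.py w1
python3 - <<'E'
from fit import *
W=np.load('w.npz')['W']; print(np.isfinite(W[...,0]).mean()); v,e=fit(W); print(v.round(4),e)
E
```

```text
3.75 [ 0.5834 -0.0057  0.2837] [ 1.179e-01  9.930e-01 -1.000e-04  1.200e-03] [0.11 0.59 0.59] 0.000451501809136569
0.9906901041666667
[ 5.287e-01 -1.860e-02  4.648e-01  1.000e-04] 0.0013461265043896594
```

View pics/w1.png

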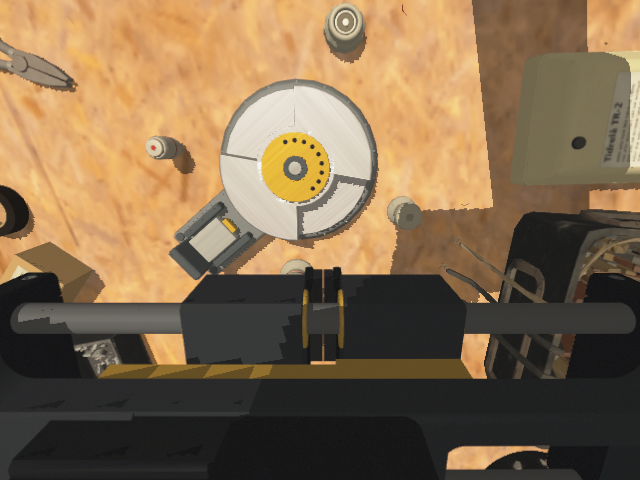

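{"method": "send_rows", "body": {
  "deltas": "-3.7 1.8 20 0 0 0 0; 0 0 40 0 0 0 0; 0 0 40 0 0 0 0; 0 0 30 0 0 0 0; 0 0 20 0 0 0 0; 0 0 12 0 0 0 0; 0 0 0 0 0 0 0; 0 0 0 0 0 0 0"
}}

```text
time: 4.85
position: [0.5874, -0.0048, 0.1215]
tool_rot: [0.118, 0.993, -0.0, 0.001]
ft_force: [0.8, -0.4, -0.5]
grip_width: 0.0001
grip_force: 0.0
```

Now approach the flank slowly (−y tool).

{"method": "send_rows", "body": {
  "deltas": "0 -3 0 0 0 0 0; 0 -3 0 0 0 0 0; 0 -2 0 0 0 0 0; 0 -2 0 0 0 0 0; 0 0 0 0 0 0 0; 0 0 0 0 0 0 0"
}}

```text
time: 5.6
position: [0.5841, -0.0144, 0.1202]
tool_rot: [0.118, 0.993, 0.0, -0.0]
ft_force: [-0.5, -0.2, 0.3]
grip_width: 0.0004
grip_force: 0.0
```

```bash
cat > st.py <<'E'
from h import *
o=robot.get_obs(); p=np.array(o['position']); Rt=R.from_quat(o['tool_rot']).as_matrix()
az=np.degrees(np.arctan2(Rt[1,0],Rt[0,0])); c=Rt.T@np.array([.5287-p[0],-.0186-p[1],0])
print('t',o['time'],'z',p[2].round(4),'az',az.round(2),'axis in tool mm',(c*1000).round(1)[:2],'F tool',(Rt.T@np.array(o['ft_force'])).round(2),'M',np.round(o['moment'],2))
E
python3 st.py
```

```text
t 5.6 z 0.1202 az 166.46 axis in tool mm [ 52.9 -17.1] F tool [ 0.42 -0.29 -0.26] M [0.03 0.01 0.  ]
```

{"method": "send_rows", "body": {
  "deltas": "-0.8 -2.8 0 0 0 3 0; -0.8 -2.8 0 0 0 3 0; -0.8 -2.8 0 0 0 3 0; -0.8 -2.8 0 0 0 3 0; -0.8 -2.8 0 0 0 3 0; -0.8 -2.8 0 0 0 3 0; -0.8 -2.8 0 0 0 3 0; -0.8 -2.8 0 0 0 3 0; -0.8 -2.8 0 0 0 3 0; -0.8 -2.8 0 0 0 3 0"
}}

```text
time: 6.85
position: [0.5788, -0.0423, 0.1202]
tool_rot: [0.372, 0.928, 0.0, 0.0]
ft_force: [0.6, 2.2, -0.8]
grip_width: 0.0006
grip_force: 1.2
```

```bash
python3 st.py
cat > turn.py <<'E'
from fit import *
from scipy.optimize import differential_evolution
def turn(cam_='top',v=(.5287,-.0186,.4648)):
    c=cam(cam_); W=cloud(c); P=W.reshape(-1,3); P=P[np.isfinite(P).all(1)]
    def f(w,full=False):
        cc,s=np.cos(w[2]),np.sin(w[2]); d=P0[:,:2]-w[:2]; x=cc*d[:,0]+s*d[:,1]; y=-s*d[:,0]+cc*d[:,1]
        return np.minimum(abs(P0[:,2]-height(x,y,w[3],w[4])),.02).mean()
    P0=P[(np.hypot(P[:,0]-v[0],P[:,1]-v[1])<.155)&(P[:,2]<.081)]
    d=P0[:,:2]-np.array(v[:2]); cc,s=np.cos(v[2]),np.sin(v[2]); x=cc*d[:,0]+s*d[:,1]; y=-s*d[:,0]+cc*d[:,1]
    P0=P0[(np.hypot(x,y)<.08)|((abs(x)<.03)&(y<0)&(y>-.152))]
    r=differential_evolution(f,[(v[0]-.006,v[0]+.006),(v[1]-.006,v[1]+.006),(v[2]-.06,v[2]+.06),(-.3,2.6),(0,.02)],seed=1,maxiter=80,popsize=12)
    print(cam_,'xy',r.x[:2].round(4),'yaw',r.x[2].round(3),'turn deg',np.degrees(r.x[3]).round(1),'clicks',(r.x[3]/.349066).round(2),'travel',r.x[4].round(4),r.fun.round(5),len(P0)); return c
if __name__=='__main__':
    import sys
    for n in sys.argv[1:]: cv2.imwrite(f'pics/{n}_{robot.get_obs()["time"]:.2f}.png',turn(n)['image'][...,::-1])
E
python3 turn.py scene wrist
```

```text
t 6.85 z 0.1202 az 136.35 axis in tool mm [ 52.6 -17.4] F tool [1.07 1.97 0.77] M [ 0.33 -0.21 -0.01]
scene xy [ 0.5298 -0.0193] yaw 0.5 turn deg 31.8 clicks 1.59 travel 0.016 0.00471 624
wrist xy [ 0.5285 -0.0186] yaw 0.466 turn deg 23.2 clicks 1.16 travel 0.0096 0.00094 67665
```

{"method": "send_rows", "body": {
  "deltas": "-0.8 -2.8 0 0 0 3 0; -0.8 -2.8 0 0 0 3 0; -0.8 -2.8 0 0 0 3 0; -0.8 -2.8 0 0 0 3 0; -0.8 -2.8 0 0 0 3 0; -0.8 -2.8 0 0 0 3 0; -0.8 -2.8 0 0 0 3 0; -0.8 -2.8 0 0 0 3 0; -0.8 -2.8 0 0 0 3 0; -0.8 -2.8 0 0 0 3 0"
}}

```text
time: 8.2
position: [0.5597, -0.0643, 0.1202]
tool_rot: [0.599, 0.801, -0.0, 0.0]
ft_force: [-1.2, -1.2, 0.1]
grip_width: -0.0
grip_force: 0.0
```

```bash
python3 st.py; python3 turn.py wrist
```

```text
t 8.2 z 0.1202 az 106.45 axis in tool mm [ 52.6 -16.8] F tool [-0.82 -1.52 -0.09] M [-0.08  0.03 -0.04]
wrist xy [ 0.5285 -0.0184] yaw 0.414 turn deg 53.8 clicks 2.69 travel 0.0113 0.00097 67923
```

```bash
sed -i 's/v\[2\]-.06,v\[2\]+.06/v[2]-.005,v[2]+.005/' turn.py; python3 turn.py wrist
```

```text
wrist xy [ 0.5285 -0.0184] yaw 0.463 turn deg 60.9 clicks 3.04 travel 0.0058 0.00096 68116
```

{"method": "send_rows", "body": {
  "deltas": "-0.8 -2.8 0 0 0 3 0; -0.8 -2.8 0 0 0 3 0; -0.8 -2.8 0 0 0 3 0; -0.8 -2.8 0 0 0 3 0; -0.8 -2.8 0 0 0 3 0; -0.8 -2.8 0 0 0 3 0; -0.6 -1.9 0 0 0 2 0; 0 0 0 0 0 0 0; 0 0 0 0 0 0 0; 0 0 0 0 0 0 0"
}}

```text
time: 9.55
position: [0.5421, -0.0723, 0.1203]
tool_rot: [0.728, 0.685, 0.0, 0.0]
ft_force: [-0.2, 0.0, -0.2]
grip_width: 0.0002
grip_force: 0.0
```

```bash
python3 st.py; python3 turn.py wrist
```

```text
t 9.55 z 0.1203 az 86.49 axis in tool mm [ 52.7 -16.6] F tool [-0.01 -0.24  0.23] M [-0.08  0.09 -0.05]
wrist xy [ 0.5287 -0.0183] yaw 0.465 turn deg 80.1 clicks 4.0 travel 0.0055 0.00094 68088
```

{"method": "send_rows", "body": {
  "deltas": "0 4 0 0 0 0 0; 0 0 -25 0 0 0 0; 0 0 -45 0 0 0 0; 0 0 -30 0 0 -10 0; 0 0 0 0 0 -10 0; 0 0 0 0 0 -10 0; -41 4 0 0 0 0 0; -41 4 0 0 0 0 0; -39 4 0 0 0 0 0; 0 0 0 0 0 0 0"
}}

```text
time: 10.85
position: [0.6124, -0.1784, 0.2203]
tool_rot: [0.528, 0.85, -0.0, 0.002]
ft_force: [-0.4, 0.6, -0.1]
grip_width: 0.0006
grip_force: 0.0
```

```bash
python3 st.py; python3 turn.py top wrist
python3 - <<'E'
import glob,os; f=sorted(glob.glob('pics/wrist_*'),key=os.path.getmtime)[-1]; os.rename(f,'pics/w2.png')
E
```

```text
t 10.85 z 0.2203 az 116.32 axis in tool mm [180.3  -4.2] F tool [ 0.68 -0.14  0.08] M [-0.08  0.   -0.04]
top xy [ 0.5345 -0.0143] yaw 0.464 turn deg 92.5 clicks 4.63 travel 0.0178 nan 0
wrist xy [ 0.5285 -0.0186] yaw 0.466 turn deg 80.2 clicks 4.01 travel 0.0001 0.00384 24665turn.py:7: RuntimeWarning: Mean of empty slice.
  return np.minimum(abs(P0[:,2]-height(x,y,w[3],w[4])),.02).mean()
  ret = ret.dtype.type(ret / rcount)
```

View pics/w2.png

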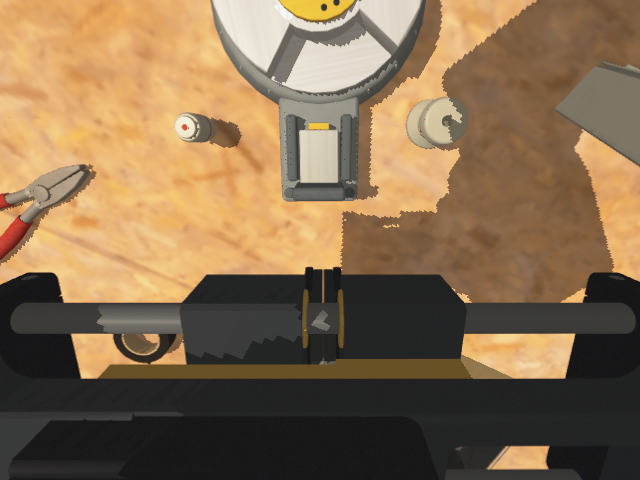

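{"method": "send_rows", "body": {
  "deltas": "0 -4 30 0 0 -0.3 0; 0 0 40 0 0 0 0; 0 0 26 0 0 0 0; 6 0 0 0 0 0 0; 6 0 0 0 0 0 0; 4 0 0 0 0 0 0; 4 0 0 0 0 0 0; 3 0 0 0 0 0 0; 3 0 0 0 0 0 0; 0 0 0 0 0 0 0"
}}

```text
time: 12.2
position: [0.5956, -0.1541, 0.1245]
tool_rot: [0.524, 0.852, 0.0, 0.0]
ft_force: [0.7, -1.0, 0.1]
grip_width: 0.0005
grip_force: 0.6
```

```bash
python3 st.py; python3 turn.py wrist
```

```text
t 12.2 z 0.1245 az 116.75 axis in tool mm [151.1   1.3] F tool [-1.23  0.22 -0.08] M [-0.2  -0.16 -0.02]
wrist xy [ 0.5286 -0.0183] yaw 0.461 turn deg 79.9 clicks 4.0 travel 0.0059 0.00451 49099
```

{"method": "send_rows", "body": {
  "deltas": "2 0 0 0 0 0 0; 2 0 0 0 0 0 0; 2 0 0 0 0 0 0; 2 0 0 0 0 0 0; 2 0 0 0 0 0 0; 1 0 0 0 0 0 0; 0 0 0 0 0 0 0"
}}

```text
time: 13.12
position: [0.5901, -0.1439, 0.1241]
tool_rot: [0.524, 0.852, -0.0, -0.0]
ft_force: [0.8, -0.7, 0.5]
grip_width: 0.0003
grip_force: 0.5
```

```bash
python3 st.py; python3 turn.py wrist
```

```text
t 13.125 z 0.1241 az 116.77 axis in tool mm [139.6   1.6] F tool [-1.03  0.42 -0.5 ] M [-0.15 -0.15 -0.  ]
wrist xy [ 0.5287 -0.0185] yaw 0.465 turn deg 79.8 clicks 3.99 travel 0.0174 0.00373 54269
```

Nearly home. I'll creep on in half-millimetre steps until the force rises.

{"method": "send_rows", "body": {
  "deltas": "0.5 0 0 0 0 0 0; 0.5 0 0 0 0 0 0; 0 0 0 0 0 0 0"
}}

```text
time: 13.55
position: [0.5897, -0.1433, 0.1241]
tool_rot: [0.524, 0.852, -0.0, -0.0]
ft_force: [1.5, -1.3, -0.4]
grip_width: 0.0002
grip_force: 0.7
```

```bash
python3 st.py
```

```text
t 13.55 z 0.1241 az 116.76 axis in tool mm [138.8   1.7] F tool [-1.89  0.77  0.35] M [-0.3  -0.14 -0.03]
```

{"method": "send_rows", "body": {
  "deltas": "0.5 0 0 0 0 0 0; 0 0 0 0 0 0 0"
}}

```text
time: 13.8
position: [0.5895, -0.1429, 0.1241]
tool_rot: [0.524, 0.852, -0.0, -0.0]
ft_force: [0.3, -1.5, -0.6]
grip_width: 0.0005
grip_force: 0.9
```

{"method": "send_rows", "body": {
  "deltas": "0.5 0 0 0 0 0 0; 0 0 0 0 0 0 0"
}}

```text
time: 14.05
position: [0.5895, -0.1428, 0.1242]
tool_rot: [0.524, 0.852, -0.0, 0.0]
ft_force: [0.2, -3.0, -1.7]
grip_width: 0.0002
grip_force: 1.7
```

```bash
python3 st.py
```

```text
t 14.05 z 0.1242 az 116.77 axis in tool mm [138.3   1.7] F tool [-2.73 -1.19  1.74] M [-0.68 -0.06  0.01]
```

{"method": "send_rows", "body": {
  "deltas": "0.5 0 0 0 0 0 0; 0 0 0 0 0 0 0"
}}

```text
time: 14.3
position: [0.5894, -0.1427, 0.1242]
tool_rot: [0.524, 0.852, -0.0, 0.001]
ft_force: [0.5, -4.6, -2.6]
grip_width: 0.0002
grip_force: 2.4
```

```bash
python3 st.py
```

```text
t 14.3 z 0.1242 az 116.78 axis in tool mm [138.2   1.7] F tool [-4.35 -1.66  2.57] M [-0.92 -0.01 -0.01]
```

The bolt is firmly against its stop: force rises with no motion. I'll back off and check.

{"method": "send_rows", "body": {
  "deltas": "-6 0 0 0 0 0 0; -20 0 0 0 0 0 0; -20 0 -30 0 0 0 0; 0 0 -60 0 0 0 0; 0 0 -20 0 0 0 0; 0 0 0 0 0 0 0; 0 0 0 0 0 0 0"
}}

```text
time: 15.18
position: [0.6094, -0.183, 0.2331]
tool_rot: [0.524, 0.851, -0.0, -0.001]
ft_force: [-0.8, 0.0, 0.4]
grip_width: 0.0004
grip_force: 0.0
```

```bash
python3 st.py; python3 turn.py wrist; cp $(ls -t pics/wrist_*|head -1) pics/w3.png
```

```text
t 15.175 z 0.2331 az 116.74 axis in tool mm [183.1   1.9] F tool [ 0.37 -0.66 -0.45] M [-0.09  0.04 -0.04]
wrist xy [ 0.5286 -0.0184] yaw 0.465 turn deg 80.0 clicks 4.0 travel 0.0183 0.00374 22624
```

View pics/w3.png

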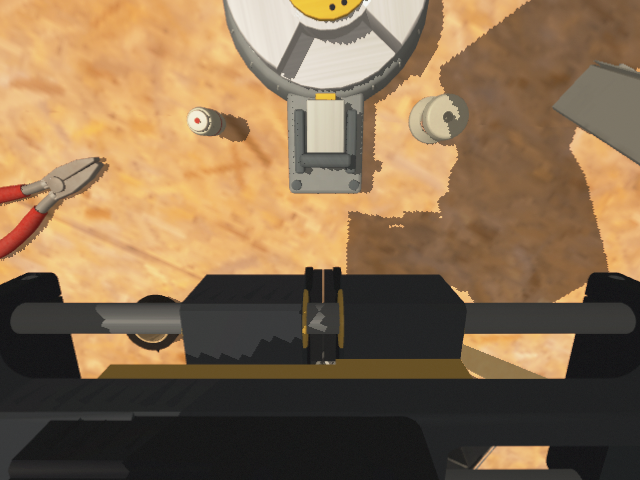

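The picture shows the bolt fully in, with its thumb plate at (326,160). The plate is at 4.0 clicks, the table has not shifted, and the fuse (203,122) and insulator (437,118) still stand.

```bash
python3 -c "
from rig import robot; print(robot.hand_in())"
```

```text
the job is handed in; nothing more can be done
None
```

The plate was pushed clockwise to the fourth click stop (measured 80.0°), then the lock bolt was pushed home against its stop (measured 18.3 mm, nominal 18 mm). The table measured unmoved, the fuse and insulator beside the bolt still stood, and the job is handed in.

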